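Clear the check weights off the balance

TASK

The balance check is finished and the four steel check weights are still stacked on the pan: take them off one at a time from the top, leaving the larger ones standing on the pan meanwhile, and set each weight gently down, upright, flat on the floor of the black storage cup that fits it, a little wider than the weight (smallest weight in the smallest cup, and so on). Do not drop or tip the weights, and leave the bench timer and the small glass beaker where they stand.

Things in the scene. Friction and masses are not known exactly. Their poses are not given: they have to be found in the camera images.
- weight_largest: Loose steel check weight, the largest of four: upright cylinder 62 mm across and 26 mm high, about 600 g. Origin at the centre of its underside, z up. At the start it stands on the balance's pan, within 15 mm of centred, 68 mm above the counter (black pan, 120 mm across; white balance housing 56 mm high, reaching 140 mm from the pan's centre to the front, 90 mm to each side).
- weight_second: Loose steel check weight, the second-largest of four: upright cylinder 50 mm across and 24 mm high, about 370 g. Origin at the centre of its underside, z up. At the start it stands on the largest weight, within a few mm of centred.
- weight_third: Loose steel check weight, the third-largest of four: upright cylinder 38 mm across and 22 mm high, about 190 g. Origin at the centre of its underside, z up. At the start it stands on the second-largest weight, within a few mm of centred.
- weight_smallest: Loose steel check weight, the smallest of four: upright cylinder 26 mm across and 20 mm high, about 80 g. Origin at the centre of its underside, z up. At the start it stands on the third-largest weight, within a few mm of centred.
- seat_largest: Fixed round black storage cup for the 62 mm weight (the largest cup of four): outside 81 mm across and 10 mm high, inside 73 mm across, with a flat grey floor 4 mm above the counter (6 mm deep, 4 mm wall). Origin on its axis at counter level, z up; the floor is at z = 4 mm.
- seat_second: Fixed round black storage cup for the 50 mm weight (second-largest cup of four): outside 69 mm across and 10 mm high, inside 61 mm across, with a flat grey floor 4 mm above the counter (6 mm deep, 4 mm wall). Origin on its axis at counter level, z up; the floor is at z = 4 mm.
- seat_third: Fixed round black storage cup for the 38 mm weight (third-largest cup of four): outside 57 mm across and 10 mm high, inside 49 mm across, with a flat grey floor 4 mm above the counter (6 mm deep, 4 mm wall). Origin on its axis at counter level, z up; the floor is at z = 4 mm.
- seat_smallest: Fixed round black storage cup for the 26 mm weight (the smallest cup of four): outside 45 mm across and 10 mm high, inside 37 mm across, with a flat grey floor 4 mm above the counter (6 mm deep, 4 mm wall). Origin on its axis at counter level, z up; the floor is at z = 4 mm.
- bench_timer: Bystander: loose white bench timer with three small buttons, 66 by 66 mm, 21 mm high, lying flat. Origin at the centre of its underside, z up.
- small_beaker: Bystander: loose empty clear glass beaker, about 72 mm across, 89 mm high, standing upright. Origin at the centre of its underside, z up.

How it is judged (in metres and radians):
On the way, in this order (a step that is already met when the one before it is completed fails the run):
1. the smallest weight sits flat in its own cup, the larger ones still on the balance (horizontal distance between weight_smallest and seat_smallest below 0.008 m and z of weight_smallest in the frame of seat_smallest between 0.001 and 0.007 m and angle between weight_smallest's own z axis and vertical below 0.08 rad and height (world z) of each of weight_third, weight_second, weight_largest above 0.06 m), for 0.2 s.
2. the third-largest weight sits flat in its own cup, the larger ones still on the balance (horizontal distance between weight_third and seat_third below 0.008 m and z of weight_third in the frame of seat_third between 0.001 and 0.007 m and angle between weight_third's own z axis and vertical below 0.08 rad and height (world z) of each of weight_second, weight_largest above 0.06 m), for 0.2 s.
3. the second-largest weight sits flat in its own cup, the larger ones still on the balance (horizontal distance between weight_second and seat_second below 0.008 m and z of weight_second in the frame of seat_second between 0.001 and 0.007 m and angle between weight_second's own z axis and vertical below 0.08 rad and height (world z) of weight_largest above 0.06 m), for 0.2 s.
4. the largest weight sits flat in its own cup (horizontal distance between weight_largest and seat_largest below 0.008 m and z of weight_largest in the frame of seat_largest between 0.001 and 0.007 m and angle between weight_largest's own z axis and vertical below 0.08 rad), for 0.2 s.
At the end, for the whole second after the job is handed in: Each of the four weights rests upright (within 0.08 rad) on the floor of its own cup, its axis within 8 mm of the cup's axis and its underside 1 to 7 mm above the cup's, at rest; the timer and beaker are upright within 30 mm of where they began (all of step 4 and linear speed of each of weight_largest, weight_second, weight_third, weight_smallest below 0.02 m/s and horizontal distance between weight_second and seat_second below 0.008 m and z of weight_second in the frame of seat_second between 0.001 and 0.007 m and angle between each of weight_second, weight_third, weight_smallest's own z axis and vertical below 0.08 rad and horizontal distance between weight_third and seat_third below 0.008 m and z of weight_third in the frame of seat_third between 0.001 and 0.007 m and horizontal distance between weight_smallest and seat_smallest below 0.008 m and z of weight_smallest in the frame of seat_smallest between 0.001 and 0.007 m and distance of each of bench_timer, small_beaker from where it was at the start of the episode below 0.03 m and angle between each of bench_timer, small_beaker's own z axis and vertical below 0.2 rad); the robot touches nothing.
It fails at once if a weight tips over (angle between any of weight_largest, weight_second, weight_third, weight_smallest's own z axis and vertical above 0.6 rad).
It fails at once if a weight is let fall from a height (faster than 0.7 m/s, out of the fingers: a drop of 25 mm) ((linear speed of weight_largest above 0.7 m/s and contact force between weight_largest and the fingers below 0.05 N) or (linear speed of weight_second above 0.7 m/s and contact force between weight_second and the fingers below 0.05 N) or (linear speed of weight_third above 0.7 m/s and contact force between weight_third and the fingers below 0.05 N) or (linear speed of weight_smallest above 0.7 m/s and contact force between weight_smallest and the fingers below 0.05 N)).
It fails at once if the timer or the beaker is shifted by more than 30 mm or knocked over (distance of any of bench_timer, small_beaker from where it was at the start of the episode above 0.03 m or angle between any of bench_timer, small_beaker's own z axis and vertical above 0.5 rad).
It also fails if it takes over 120 s, if anything falls off the work surface, if the arm or the gripper's body presses on something with over 40 N, if the wrist force passes 120 N, or if a joint passes its speed limit or range.

ROBOT

A 6-joint arm with a two-finger parallel gripper is mounted at the origin on a cart in front of the work surface, level with it; the furniture and walls round the work are solid. World frame = base frame: x ahead of the robot, y to its left, z up, the work surface at z = 0. Lengths are in mm, angles in rad, forces in N, time in s.
With the tool pointing down it reaches from about 425 to 1125 mm from the base axis. Payload 14.9 kg.
Tool frame: the origin (TCP) lies at the very end of the fingers, on their centre line; the grasp point (between the pads) lies 19 mm behind it; z points along the fingers, y is the line along which they close (so a half turn about z gives the same grasp; the last joint's range is limited). The gripper opens to 91 mm and grips with 3 to 60 N. Pads are 32 mm wide; open, the fingers measure 118 mm over their backs; the gripper's body (76 mm by 178 mm) begins 60 mm behind the grasp point.
Start: joints at [-1.248, 0.379, 1.734, -0, 1.028, -0.033], TCP at [243.835, -656.173, 213.932] pointing down, gripper open.
Joint ranges: [-2.77, 2.77], [-0.74, 2.19], [0, 2.66], [-1.06, 4.2], [0.31, 2.87], [-3.08, 3.08]. Speed limits (rad/s): [1.89, 1.89, 2.39, 3.14, 3.14, 3.14].

INTERFACE

Orientations are given as a unit quaternion [x, y, z, w].
In Python, from cell import telemetry, imaging, env gives the robot as it stands.
- The arm moves only by the tool arm_command, never from a script. Its argument "moves" is a list of rows, each a list of 5 numbers: the shift along the tool's x, y, z in cm, then the turn about the tool's z in rad, then the closure, from 0 (fully open) to 1 (shut). In form: [[x, y, z, yaw, grip], ...]. A call has 1 to 10 rows; each row is the pose to reach, as a shift and turn from the pose commanded when the call began, along the tool's axes at that moment; what a row does not reach only later rows make up. A row lasts 1/8 s, in which the tool goes at most 62.5 mm and 10.7 degrees, less where a joint would pass 70% of its speed; a pose out of reach is approached as far as the arm can. A call with a gripper value outside its range is refused whole. The fingers move at their own pace and stop on an object; "force" is the grip in N (left out, the last holds). Time passes only in rows, so rows that repeat a pose let the fingers close. It gives the time, the measured TCP pose, the force, the opening and the grip force at its end, in the units of the state.
- telemetry.state(): the state, without advancing time (a new reading comes with each control period).
- imaging.read_camera(name): name is "scene" or "side" or "wrist"; returns the picture (480x640x3 uint8, red, green, blue); there is no depth.
- imaging.camera_model(name): a dict with "camera_matrix" (3x3 intrinsics, pixels), "distortion" ([k1, k2, p1, p2, k3] as OpenCV has them; the pictures are not rectified), "R" (3x3) and "t" (3): a world point X has camera coordinates R X + t. Camera axes: x right, y down, z forward; pixel columns grow to the right and rows downward; lengths in mm; the calibration is good to about 2 mm. A picture is of the moment at which its call begins: read the wrist's pose just before it. camera_model takes no time and is no camera call; for the wrist camera it gives the pose at the moment of the call.
- env.close_job(): hands the job in; it is judged then, once.
The state is a dict: "time": time; "joint_positions": joint angles; "qvel": joint speeds; "joint_torque": joint torques, N m; "ee_pos": TCP position; "eef_rot": TCP orientation; "contact_force": force on the tool from outside, world axes, zero at the start; "moment": the same for the moment, N m; "finger_gap": finger opening in mm; "grip_force": force on a finger pad.
Only numpy, scipy, OpenCV 4.12 (cv2) and the standard library are available. Lean on these libraries where they do the work, as an engineer would, in place of code of your own. Each camera call takes 0.05 s, during which the arm holds its last target. There are 200 camera calls.

## Working session

There is one attempt and no reset: what is moved stays moved. The work goes in short steps, Python scripts to look and compute and a tool call to move; the robot and the scene stay as the last step left them, time stands still between calls to the robot, and variables do not carry over. Pictures are saved under pics/ and viewed, at most 14 in all, crops included, and the job is handed in when it is done.

Besides the shell and the picture viewer there is one more tool, called after ">>>" as name(argument=value, ...), one argument or row to a line, values as JSON. arm_command: Moves the arm, as the interface text tells. Its arguments: {"type":"object","properties":{"moves":{"type":"array"},"force":{"type":"number"}},"required":["moves"]}

```bash
mkdir -p pics; ls
python3 - <<'E'
from cell import telemetry, imaging, env
import cv2
s=telemetry.state();print(s)
for n in("scene","side","wrist"):
    m=imaging.camera_model(n);print(n,m)
    cv2.imwrite(f"pics/{n}0.png",cv2.cvtColor(imaging.read_camera(n),cv2.COLOR_RGB2BGR))
E
```

```text
pics
{'time': 0.0, 'joint_positions': array([-1.24832203e+00,  3.79433788e-01,  1.73478129e+00, -2.92081797e-06,
        1.02847748e+00, -3.32781788e-02]), 'qvel': array([ 1.01432224e-03,  9.60755249e-05, -5.37787514e-04, -2.11277705e-04,
       -1.07929213e-03, -5.33354423e-05]), 'joint_torque': array([ 5.88831535e-03, -7.63717532e+01, -4.34366620e+01,  6.52456144e-02,
        4.23428148e-02, -7.67213646e-05]), 'ee_pos': array([ 243.69020026, -655.79139146,  213.27035588]), 'eef_rot': array([ 9.84221407e-01,  1.76940438e-01, -8.04826984e-05, -5.44033395e-04]), 'contact_force': array([ 0.2922937 , -0.37340686, -0.74759666]), 'moment': array([ 0.00746776, -0.04176835,  0.00205773]), 'grip_force': 0.0, 'finger_gap': 91.4646666464702}
scene {'camera_matrix': array([[434.71790534,   0.        , 316.5047868 ],
       [  0.        , 434.71790534, 238.37055127],
       [  0.        ,   0.        ,   1.        ]]), 'distortion': array([-0.09202577,  0.        ,  0.        ,  0.        ,  0.        ]), 'R': array([[-0.86571044, -0.50027907,  0.01631815],
       [-0.37268623,  0.62246856, -0.6
[... 365 characters left out ...]
,  0.        ]), 'R': array([[-0.94591082, -0.32427421,  0.00994782],
       [-0.16032015,  0.4405584 , -0.88329256],
       [ 0.2820464 , -0.83711082, -0.46871665]]), 't': array([594.4683665 , 158.52951772, 822.05765896])}
wrist {'camera_matrix': array([[382.1316068 ,   0.        , 315.36836379],
       [  0.        , 382.1316068 , 238.43875629],
       [  0.        ,   0.        ,   1.        ]]), 'distortion': array([-0.02355232,  0.        ,  0.        ,  0.        ,  0.        ]), 'R': array([[ 0.34838453, -0.93734962, -0.00197667],
       [-0.89466172, -0.3331464 ,  0.29764726],
       [-0.27965807, -0.10192725, -0.95467387]]), 't': array([-698.28748783,  -34.34647753,  393.3923674 ])}
```

View pics/scene0.png

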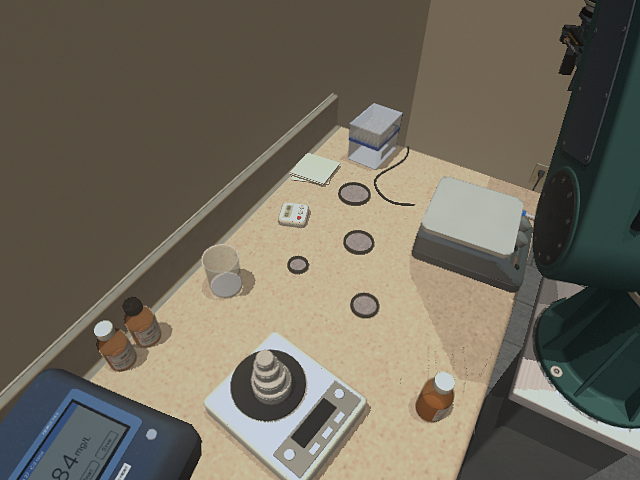

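View pics/side0.png

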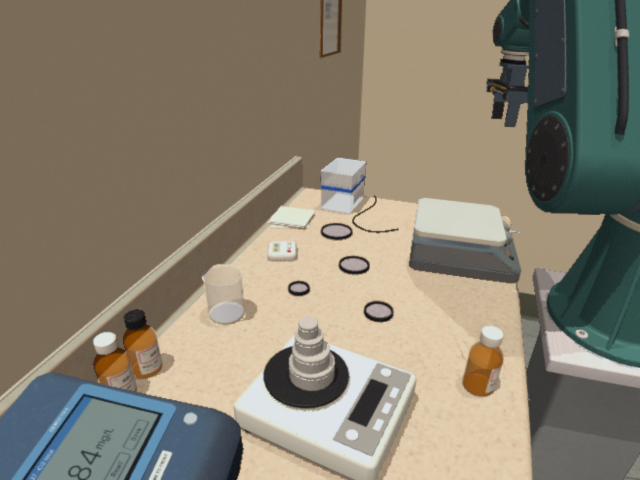

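The scene view shows the cups at about (354,193), (359,242), (298,265) and (365,305). The stack top is at (265,356), the beaker at (224,272) and the timer at (293,214). I'll get rough positions from these.

```bash
cat > h.py <<'E'
from cell import telemetry, imaging, env
import cv2, numpy as np
def grab(n,f=None):
    m=imaging.camera_model(n); im=cv2.cvtColor(imaging.read_camera(n),cv2.COLOR_RGB2BGR)
    if f: cv2.imwrite("pics/"+f,im)
    return im,m
def ray(m,uv):
    uv=np.array(uv,float).reshape(-1,1,2)
    p=cv2.undistortPoints(uv,m["camera_matrix"],np.array(m["distortion"])).reshape(-1,2)
    d=np.c_[p,np.ones(len(p))]@m["R"]; return -m["R"].T@m["t"], d
def onplane(m,uv,z):
    c,d=ray(m,uv); return c+d*((z-c[2])/d[:,2])[:,None]
def proj(m,X):
    return cv2.projectPoints(np.array(X,float).reshape(-1,3),cv2.Rodrigues(m["R"])[0],np.array(m["t"],float),m["camera_matrix"],np.array(m["distortion"]))[0].reshape(-1,2)
def circ(P):
    A=np.c_[2*P[:,:2],np.ones(len(P))]; s=np.linalg.lstsq(A,(P[:,:2]**2).sum(1),rcond=None)[0]
    return s[:2],np.sqrt(s[2]+s[:2]@s[:2])
def tri(ms,uvs):
    A=np.zeros((3,3));b=np.zeros(3)
    for m,uv in zip(ms,uvs):
        c,d=ray(m,uv);d=d[0]/np.linalg.norm(d[0]);M=np.eye(3)-np.outer(d,d);A+=M;b+=M@c
    return np.linalg.solve(A,b)
E
python3 - <<'E'
from h import *
for n,cups,bk in(("scene",[(354,193),(359,242),(298,265),(365,305)],[(226,285),(293,214)]),("side",[(337,231),(354,265),(299,288),(379,311)],[(227,312),(282,250)])):
    im=cv2.imread(f"pics/{n}0.png");m=imaging.camera_model(n)
    print(n,"cam",-m["R"].T@m["t"])
    g=(im.max(2)<75).astype(np.uint8)
    cs,_=cv2.findContours(g,cv2.RETR_LIST,cv2.CHAIN_APPROX_NONE)
    for c in cups:
        for k in cs:
            if len(k)>25:
                (x,y),ax,_=cv2.fitEllipse(k)
                if abs(x-c[0])<8 and abs(y-c[1])<8:
                    e,r=circ(onplane(m,k.reshape(-1,2),10)); print(c,(round(x,1),round(y,1)),"xy",e.round(1),"dia",(2*r).round(1))
    print("beaker,timer",onplane(m,bk,0).round())
m1,m2=imaging.camera_model("scene"),imaging.camera_model("side")
print("stack top",tri([m1,m2],[(265,356),(308,324)]))
E
```

```text
scene cam [302.19156105 610.62780855 718.79512951]
(354, 193) (354.1, 193.1) xy [ 626.5 -161.8] dia 71.3
(354, 193) (353.9, 193.5) xy [ 626.3 -160.6] dia 82.1
(359, 242) (358.4, 241.5) xy [543.6 -17.8] dia 59.9
(359, 242) (358.3, 241.8) xy [543.6 -17.2] dia 69.1
(298, 265) (297.5, 264.1) xy [625.7 108.5] dia 36.1
(298, 265) (297.5, 264.4) xy [625.5 108.9] dia 44.7
(365, 305) (364.4, 304.9) xy [457.4 130.2] dia 49.0
(365, 305) (364.3, 305.1) xy [457.4 130.5] dia 56.1
beaker,timer [[728. 226.   0.]
 [722. -27.   0.]]
side cam [355.87113214 811.08261109 519.42639201]
(337, 231) (336.2, 230.9) xy [ 627.1 -154.5] dia 76.7
(354, 265) (353.7, 264.0) xy [544.7 -13.7] dia 60.9
(354, 265) (353.7, 264.9) xy [543.9 -10.3] dia 67.6
(299, 288) (298.3, 287.2) xy [627.  112.1] dia 36.8
(299, 288) (298.5, 288.0) xy [625.7 114.5] dia 43.8
(379, 311) (378.3, 311.0) xy [458.3 135.2] dia 52.7
beaker,timer [[729. 223.   0.]
 [724. -33.   0.]]
stack top [510.65468373 379.28532661 150.16133386]
```

View pics/wrist0.png

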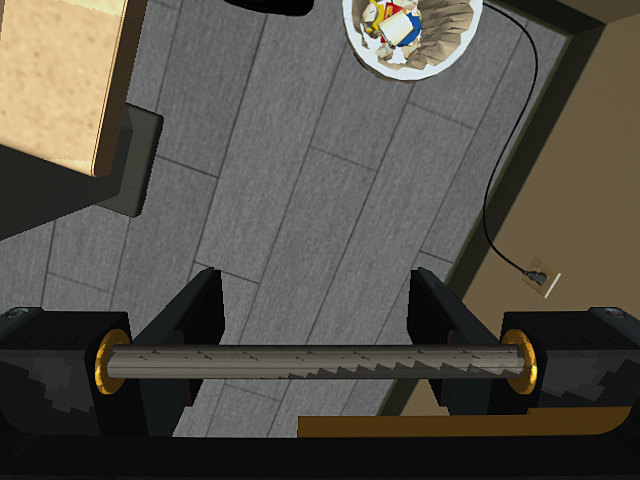

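>>> arm_command(
  moves=[
    [4.5,-5.3,-3.7,0.1,0],
    [9,-10.6,-3.7,0.2,0],
    [13.5,-16,-3.7,0.356,0],
    [18,-21.3,-3.7,0.356,0],
    [22.5,-26.6,-3.7,0.356,0],
    [27,-32,-3.7,0.356,0],
    [31.4,-37.2,-3.7,0.356,0],
    [35.9,-42.6,-3.7,0.356,0],
    [40.4,-47.9,-3.7,0.356,0],
    [44.9,-53.2,-3.7,0.356,0],
  ],
  force=30,
)

```text
time: 1.4
ee_pos: [452.9, -73.1, 251.1]
eef_rot: [1.0, -0.0, 0.0, 0.0]
contact_force: [1.0, -0.6, 0.1]
finger_gap: 91.4
grip_force: 0.0
```

>>> arm_command(
  moves=[
    [0,0,0,0,0],
    [0,0,0,0,0],
    [0,0,0,0,0],
    [0,0,0,0,0],
  ],
)

```text
time: 1.9
ee_pos: [452.4, -76.2, 250.9]
eef_rot: [1.0, -0.001, -0.0, 0.0]
contact_force: [0.1, 0.1, 0.4]
finger_gap: 91.0
grip_force: 0.0
```

>>> arm_command(
  moves=[
    [1.4,-3.8,0,0,0],
    [2.8,-7.6,0,0,0],
    [2.8,-7.6,0,0,0],
    [2.8,-7.6,0,0,0],
  ],
)

```text
time: 2.4
ee_pos: [480.4, 0.1, 250.8]
eef_rot: [1.0, -0.0, -0.0, 0.0]
contact_force: [-0.6, 0.0, 0.9]
finger_gap: 91.2
grip_force: 0.0
```

```bash
cat > cups.py <<'E'
from h import *
def cups(im,m,guess):
    g=(im.max(2)<75).astype(np.uint8)
    cs,_=cv2.findContours(g,cv2.RETR_LIST,cv2.CHAIN_APPROX_NONE)
    for c in proj(m,guess):
        for k in cs:
            if len(k)>40:
                (x,y),ax,_=cv2.fitEllipse(k)
                if np.hypot(x-c[0],y-c[1])<25 and ax[0]/ax[1]>.6:
                    e,r=circ(onplane(m,k.reshape(-1,2),10)); print((round(x),round(y)),"xy",e.round(1),"dia",(2*r).round(1))
E
python3 - <<'E'
from cups import *
print(telemetry.state()["ee_pos"])
im,m=grab("wrist","w1.png")
cups(im,m,[(626,-160,10),(544,-16,10),(457,131,10),(626,109,10)])
E
```

```text
[4.80404380e+02 1.31446829e-01 2.50785984e+02]
(480, 53) xy [ 626.6 -162.4] dia 69.8
(481, 53) xy [ 626.8 -162.9] dia 81.0
(335, 139) xy [544.3 -19.8] dia 58.2
(335, 139) xy [543.9 -20. ] dia 67.6
(202, 219) xy [458.6 126.9] dia 46.3
(203, 219) xy [458.3 126.2] dia 57.9
(210, 55) xy [625.8 105.4] dia 34.6
(210, 55) xy [625.6 105.4] dia 45.5
```

View pics/w1.png

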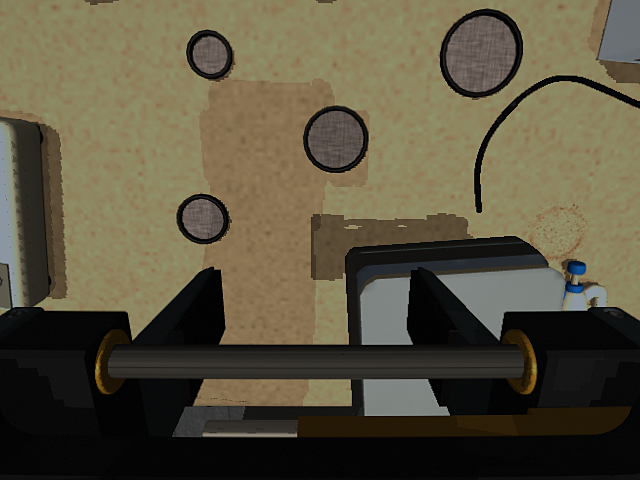

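The wrist view shows all four cups cleanly, and the ring sizes match the ones given. Next I'll look at the stack.

>>> arm_command(
  moves=[
    [0,-6,0,0,0],
    [0,-12,0,0,0],
    [0,-18,0,0,0],
    [0,-24,0,0,0],
    [0,-30,0,0,0],
    [0,-35,0,0,0],
    [0,-37.9,0,0,0],
    [0,-37.9,0,0,0],
    [0,-37.9,0,0,0],
    [0,-37.9,0,0,0],
  ],
)

```text
time: 3.7
ee_pos: [481.0, 378.5, 251.0]
eef_rot: [1.0, -0.001, -0.0, 0.0]
contact_force: [0.0, 0.3, -1.3]
finger_gap: 91.0
grip_force: 0.0
```

Run:
```python
from h import *
print(telemetry.state()["ee_pos"])
im,m=grab("wrist","w2.png")
print(proj(m,[(510,379,160)]))
```

```text
[481.04172893 378.54384447 250.99965228]
[[315.80700378 201.93634232]]
```

View pics/w2.png

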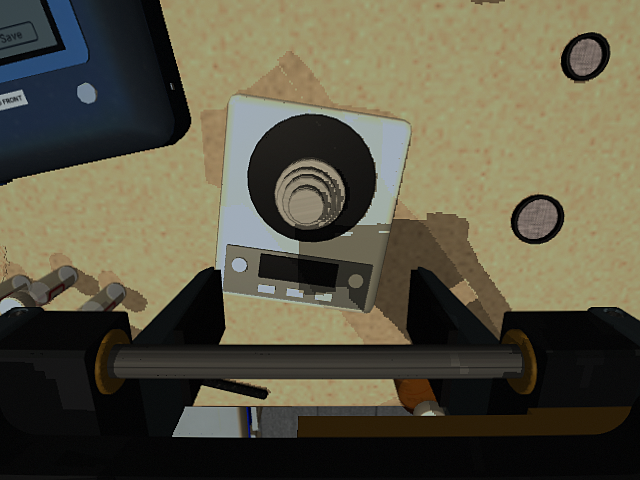

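Run:
```python
from h import *
im=cv2.imread("pics/w2.png");c=im[145:240,260:360]
cv2.imwrite("pics/c2.png",cv2.resize(c,None,fx=6,fy=6,interpolation=cv2.INTER_NEAREST))
m1,m2=imaging.camera_model("scene"),imaging.camera_model("side")
print("bottle cap",tri([m1,m2],[(445,381),(491,336)]))
```

```text
bottle cap [269.20409237 251.93521704  92.89136387]
```

View pics/c2.png

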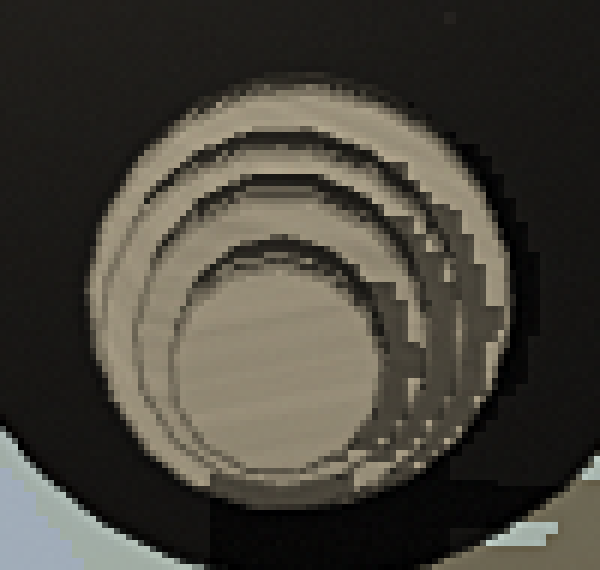

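Run:
```python
from h import *
m=imaging.camera_model("wrist")
f=lambda x,y:(260+x/6-.4,145+y/6-.4)
for n,z,l,r,t,b in(("small",160,177,383,265,475),("third",140,137,427,180,475),("second",118,105,465,132,495),("largest",94,90,512,80,508)):
    P=onplane(m,[f(l,(t+b)/2),f(r,(t+b)/2),f((l+r)/2,t),f((l+r)/2,b)],z)
    print(n,"y",P[:2,1].round(1),"x",P[2:,0].round(1),"mid",((P[2,0]+P[3,0])/2).round(1),P[:2,1].mean().round(1))
```

```text
small y [397.9 373.9] x [519.3 494.2] mid 506.7 385.9
third y [404.2 368. ] x [526.3 488.8] mid 507.5 386.1
second y [410.4 362. ] x [529.5 480. ] mid 504.8 386.2
largest y [415.  353.9] x [534.  471.3] mid 502.6 384.4
```

>>> arm_command(
  moves=[
    [2.6,-0.75,2,0,0.4],
    [2.6,-0.75,5,0,0.4],
    [2.6,-0.75,7,0,0.4],
    [2.6,-0.75,9,0,0.4],
    [2.6,-0.75,10.1,0,0.4],
    [2.6,-0.75,10.1,0,0.4],
    [2.6,-0.75,10.1,0,0.55],
    [2.6,-0.75,10.1,0,0.62],
    [2.6,-0.75,10.1,0,0.66],
    [2.6,-0.75,10.1,0,0.7],
  ],
  force=20,
)

```text
time: 5.0
ee_pos: [506.8, 387.4, 150.2]
eef_rot: [1.0, -0.0, 0.0, -0.0]
contact_force: [-1.0, -0.7, 1.0]
finger_gap: 27.8
grip_force: 0.3
```

>>> arm_command(
  moves=[
    [0,0,0,0,0.74],
    [0,0,0,0,0.8],
    [0,0,0,0,0.8],
    [0,0,0,0,0.8],
  ],
)

```text
time: 5.5
ee_pos: [506.8, 387.3, 150.1]
eef_rot: [1.0, -0.0, 0.0, -0.0]
contact_force: [-0.8, -1.3, 4.1]
finger_gap: 25.2
grip_force: 20.0
```

Run:
```python
from h import *
im,m=grab("wrist")
im2,_=grab("side")
cv2.imwrite("pics/g1.png",np.hstack([cv2.resize(im[120:420,140:500],(400,333)),cv2.resize(im2[230:430,200:440],(400,333))]))
```

```text
(no output)
```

View pics/g1.png

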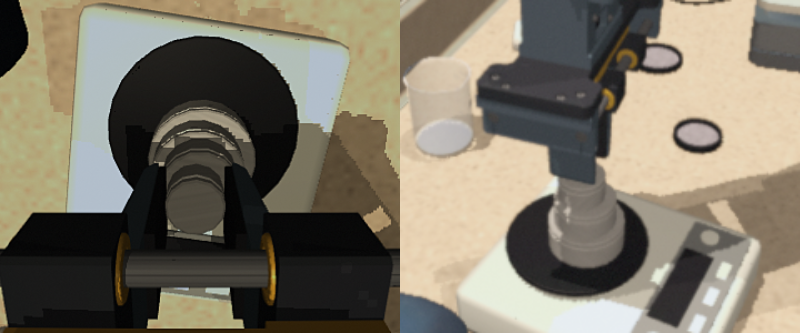

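The smallest weight is gripped, with a gap of 25.2 mm, and the rest of the stack is undisturbed.

>>> arm_command(
  moves=[
    [0,0,-0.7,0,0.8],
    [0,0,-2.5,0,0.8],
    [0,0,-5,0,0.8],
    [0,0,-8,0,0.8],
    [2,4.5,-8,0,0.8],
    [4.2,10,-8,0,0.8],
    [6.4,15.5,-8,0,0.8],
    [8.6,21,-8,0,0.8],
    [10.8,26,-8,0,0.8],
    [11.9,28.2,-8,0,0.8],
  ],
)

```text
time: 6.85
ee_pos: [626.7, 103.0, 231.2]
eef_rot: [1.0, -0.001, 0.001, -0.0]
contact_force: [-0.5, 0.4, 0.2]
finger_gap: 25.1
grip_force: 20.0
```

>>> arm_command(
  moves=[
    [0,0,0,0,0.8],
    [0,0,0,0,0.8],
    [0,0,0,0,0.8],
  ],
)

```text
time: 7.22
ee_pos: [625.3, 106.5, 230.0]
eef_rot: [1.0, 0.001, -0.0, -0.0]
contact_force: [-0.4, 0.4, -0.5]
finger_gap: 25.1
grip_force: 20.0
```

Run:
```python
from cups import *
print(telemetry.state())
im,m=grab("wrist","w3.png")
cups(im,m,[(626,-160,10),(544,-16,10),(457,131,10),(626,109,10)])
im2,_=grab("wrist")
im2,_=grab("side","s3.png")
cv2.imwrite("pics/g3.png",np.hstack([cv2.resize(im[120:420,140:500],(400,333)),cv2.resize(im2[180:430,200:500],(400,333))]))
```

```text
{'time': 7.225, 'joint_positions': array([1.31857456e-01, 2.59253929e-01, 1.86306163e+00, 1.35256560e-04,
       1.01937483e+00, 1.70141553e+00]), 'qvel': array([-0.00303898,  0.00145799,  0.00095487, -0.00287289,  0.00134879,
       -0.00166179]), 'joint_torque': array([-5.30363526e-01, -6.65339899e+01, -4.37184656e+01,  1.64832431e-02,
       -7.69047788e-02,  1.18270269e-02]), 'ee_pos': array([625.27350817, 106.46340317, 230.03688278]), 'eef_rot': array([ 9.99999827e-01,  5.83692912e-04, -5.59891640e-05, -5.07119724e-05]), 'contact_force': array([-0.44981526,  0.38312175, -0.48098017]), 'moment': array([0.06023936, 0.05663498, 0.02868052]), 'grip_force': 20.000016689300537, 'finger_gap': 25.09460832239404}
(571, 201) xy [ 628.4 -161.4] dia 69.2
(571, 201) xy [ 628.2 -161.4] dia 82.1
(429, 274) xy [546.  -18.3] dia 70.3
(301, 336) xy [467.8 122.7] dia 30.2
(316, 201) xy [627.9 106.6] dia 34.4
```

View pics/g3.png

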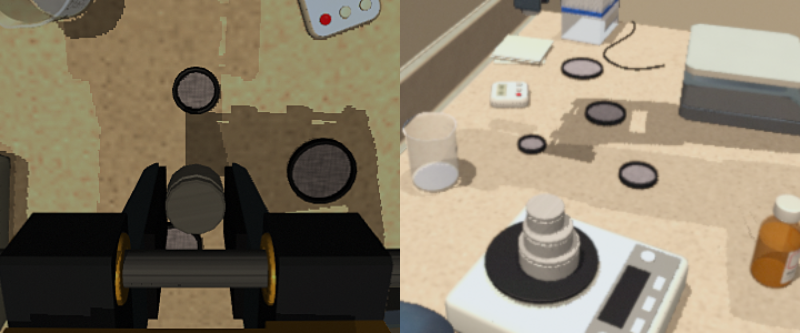

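>>> arm_command(
  moves=[
    [0.15,0,5,0,0.8],
    [0.15,0,10,0,0.8],
    [0.15,0,14,0,0.8],
    [0.15,0,17,0,0.8],
    [0.15,0,18.5,0,0.8],
    [0.15,0,19,0,0.8],
    [0.15,0,19,0,0.8],
    [0.15,0,19,0,0.8],
  ],
)

```text
time: 8.38
ee_pos: [627.9, 105.4, 41.0]
eef_rot: [1.0, -0.0, 0.001, -0.0]
contact_force: [0.5, 0.9, -0.2]
finger_gap: 25.0
grip_force: 20.0
```

Run:
```python
from cups import *
s=telemetry.state();print(s["ee_pos"],s["contact_force"])
im,m=grab("wrist","w4.png")
cups(im,m,[(626,-160,10),(544,-16,10),(627,106,10)])
e=s["ee_pos"]
for p in proj(m,[(627,106,10),(e[0],e[1],e[2]-9.5),(e[0],e[1],e[2]+10.5)]): print(p)
cv2.imwrite("pics/g4.png",cv2.resize(im[160:330,200:430],None,fx=3,fy=3))
```

```text
[627.87372481 105.41600738  41.0401408 ] [ 0.51805602  0.89277795 -0.22031301]
[315.67514428 275.12219192]
[316.78691515 289.72510364]
[316.88681517 307.89359612]
```

View pics/g4.png

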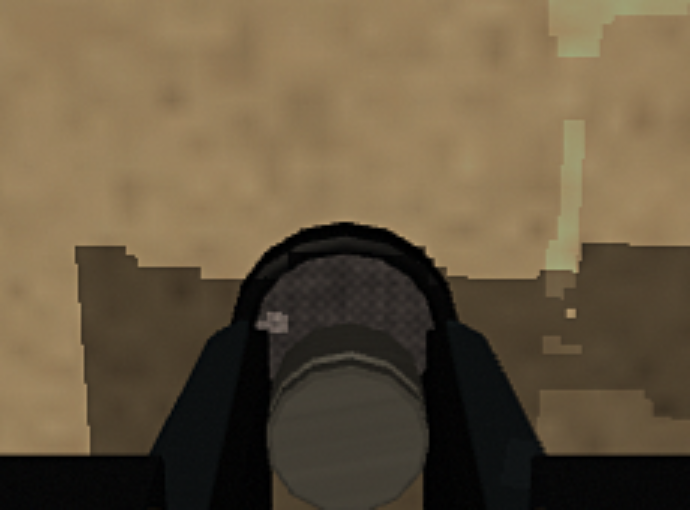

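Run:
```python
from h import *
m=imaging.camera_model("wrist")
print(onplane(m,[(314.9,233.7)],10),onplane(m,[(314.9,160+254/3)],10))
e=telemetry.state()["ee_pos"]; P=onplane(m,[(315.7,281.7),(315.7,329.7),(288.7,306),(342.7,306)],e[2]+10.3);print(P,e)
```

```text
[[651.63011422 106.4046933   10.        ]] [[645.26125702 106.40795362  10.        ]]
[[641.00490792 105.94719108  51.27047083]
 [616.14066681 105.94431123  51.27047083]
 [628.67441468 118.55253932  51.27047083]
 [628.6859321   93.34125105  51.27047083]] [627.83052179 105.40943247  40.97047083]
```

>>> arm_command(
  moves=[
    [0.05,-0.05,1,0,0.8],
    [0.05,-0.05,1.8,0,0.8],
    [0.05,-0.05,2.3,0,0.8],
    [0.05,-0.05,2.6,0,0.8],
    [0.05,-0.05,2.6,0,0.8],
    [0.05,-0.05,2.6,0,0.8],
  ],
)

```text
time: 9.18
ee_pos: [627.7, 105.8, 14.0]
eef_rot: [1.0, -0.0, -0.0, 0.0]
contact_force: [-1.5, 0.1, 2.4]
finger_gap: 24.8
grip_force: 20.0
```

>>> arm_command(
  moves=[
    [0,0,0,0,0.7],
    [0,0,0,0,0.67],
    [0,0,0,0,0.62],
    [0,0,0,0,0.6],
    [0,0,-1,0,0.6],
    [0,0,-4,0,0.5],
    [0,0,-10,0,0.3],
    [0,0,-16,0,0.3],
    [0,0,-21,0,0.2],
    [0,0,-23.6,0,0.2],
  ],
)

```text
time: 10.42
ee_pos: [628.5, 105.9, 254.0]
eef_rot: [1.0, -0.0, 0.002, -0.0]
contact_force: [-0.3, 0.4, -0.1]
finger_gap: 72.8
grip_force: 0.0
```

Run:
```python
from h import *
im,m=grab("wrist","w5.png")
q=proj(m,[(627,106,4)])[0].astype(int);print(q)
im2,_=grab("side","s5.png");im2=im2[250:330,260:400]
c=im[max(q[1]-50,0):q[1]+50,q[0]-60:q[0]+60]
cv2.imwrite("pics/g5.png",np.hstack([cv2.resize(c,(400,333)),cv2.resize(im2,(400,333))]))
```

```text
[316 200]
```

View pics/g5.png

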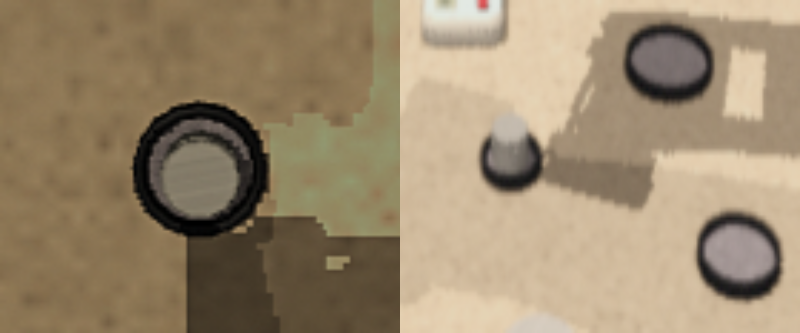

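The smallest weight stands flat in its cup, roughly centred. Next is the third weight.

>>> arm_command(
  moves=[
    [-2,-4.7,0,0,0.2],
    [-4.4,-10,0,0,0.2],
    [-6.6,-15.5,0,0,0.2],
    [-8.9,-21,0,0,0.2],
    [-11.2,-26,1,0,0.3],
    [-12.1,-28.1,3,0,0.35],
    [-12.1,-28.1,5,0,0.35],
    [-12.1,-28.1,5,0,0.35],
    [-12.1,-28.1,5,0,0.35],
  ],
)

```text
time: 11.65
ee_pos: [507.5, 385.8, 200.1]
eef_rot: [1.0, -0.001, 0.0, 0.0]
contact_force: [0.5, -0.2, 0.9]
finger_gap: 59.5
grip_force: 0.0
```

Run:
```python
from h import *
s=telemetry.state();print(s["ee_pos"])
im,m=grab("wrist","w6.png")
q=proj(m,[(507,386,140)])[0];print(q)
# third weight's top: bright disc around q
hsv=cv2.cvtColor(im,cv2.COLOR_BGR2GRAY)
r,c=q[::-1].astype(int)
print("row scan",c,hsv[r,c-60:c+60:2]);print("col scan",hsv[r-60:r+60:2,c])
```

```text
[507.51198988 385.82438077 200.10595405]
[316.26437306 256.90885967]
row scan 316 [194  97  14  20  19  19  20  21  20  20  21   6   6  75  81  77  57  76
  76  75  73  70  70  71  71  71  71  72  73  74  75  74  75  72  72  72
  73  72  73  74  75  75  70 165 128  81  76  66  78  81   0   7  10   9
   7   8   9   8   6   9]
col scan [ 23  51  48 108 126 159 154 166  47  48 166 107 160 170  46  47  68  29
 127 151 154  58  70  75  72  71  77  73  74  73  75  70  74  73  73  73
  73  77  73  72  75  72  72  75  80   0  14 117 114 114 114 114 117  36
  50 120  10  17  16  15]
```

Run:
```python
from h import *
m=imaging.camera_model("wrist")
print(onplane(m,[(288.5,263),(340.5,263),(315.5,239),(315.5,287)],140).round(1))
im=cv2.imread("pics/w6.png")
cv2.imwrite("pics/g6.png",cv2.resize(im[180:320,240:400],None,fx=4,fy=4,interpolation=cv2.INTER_NEAREST))
```

```text
[[502.8 404.3 140. ]
 [502.8 370.6 140. ]
 [519.1 386.7 140. ]
 [485.8 386.8 140. ]]
```

View pics/g6.png

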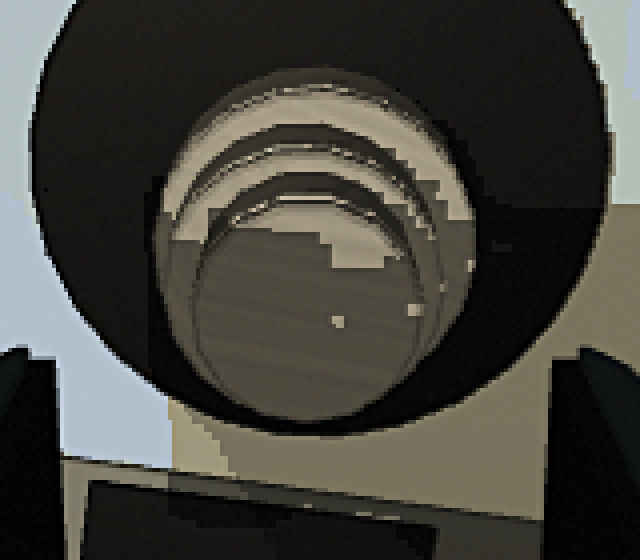

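The third weight's top disc spans columns 289–345 and rows 228–284 in the picture. That puts it at about (507, 385.5), right under the tool.

>>> arm_command(
  moves=[
    [0,0,3,0,0.35],
    [0,0,5.5,0,0.35],
    [0,0,7.2,0,0.35],
    [0,0,7.2,0,0.45],
    [0,0,7.2,0,0.52],
    [0,0,7.2,0,0.55],
    [0,0,7.2,0,0.58],
    [0,0,7.2,0,0.61],
    [0,0,7.2,0,0.65],
    [0,0,7.2,0,0.65],
  ],
  force=30,
)

```text
time: 12.95
ee_pos: [507.0, 386.9, 128.5]
eef_rot: [1.0, -0.0, 0.0, -0.0]
contact_force: [-0.4, -1.8, 6.6]
finger_gap: 37.1
grip_force: 30.0
```

>>> arm_command(
  moves=[
    [0,0,0,0,0.65],
    [0,0,0,0,0.65],
  ],
)

```text
time: 13.2
ee_pos: [507.0, 386.9, 128.5]
eef_rot: [1.0, -0.0, 0.0, -0.0]
contact_force: [-1.0, -2.0, 6.0]
finger_gap: 36.8
grip_force: 30.0
```

>>> arm_command(
  moves=[
    [0,0,-0.7,0,0.65],
    [0,0,-2.5,0,0.65],
    [0,0,-6,0,0.65],
    [0,0,-10,0,0.65],
    [-1,4.5,-10.2,0,0.65],
    [-2,10,-10.2,0,0.65],
    [-3,15.5,-10.2,0,0.65],
    [-4,21,-10.2,0,0.65],
    [-4.8,25,-10.2,0,0.65],
    [-4.8,26,-10.2,0,0.65],
  ],
)

```text
time: 14.45
ee_pos: [458.3, 125.2, 231.0]
eef_rot: [1.0, -0.001, 0.001, -0.0]
contact_force: [1.5, -0.1, -2.0]
finger_gap: 36.9
grip_force: 30.0
```

>>> arm_command(
  moves=[
    [0,0,0,0,0.65],
    [0,0,0,0,0.65],
    [0,0,0,0,0.65],
  ],
)

```text
time: 14.82
ee_pos: [458.8, 127.7, 229.9]
eef_rot: [1.0, 0.0, -0.0, -0.0]
contact_force: [-0.8, -0.7, -1.5]
finger_gap: 37.1
grip_force: 30.0
```

Run:
```python
from cups import *
print(telemetry.state()["ee_pos"])
im,m=grab("wrist","w7.png")
cups(im,m,[(544,-20,10),(458,127,10)])
im,m=grab("side","s7.png")
```

```text
[458.82569239 127.66513178 229.92958885]
(465, 118) xy [544. -18.] dia 58.5
(465, 118) xy [544.2 -18.5] dia 68.3
(316, 202) xy [460.3 128. ] dia 44.3
(315, 209) xy [449.5 129.7] dia 63.1
```

>>> arm_command(
  moves=[
    [0.15,0,5,0,0.65],
    [0.15,0,10,0,0.65],
    [0.15,0,14,0,0.65],
    [0.15,0,17,0,0.65],
    [0.15,0,18.5,0,0.65],
    [0.15,0,19,0,0.65],
    [0.15,0,19,0,0.65],
    [0.15,0,19,0,0.65],
  ],
)

```text
time: 15.92
ee_pos: [460.9, 127.0, 40.9]
eef_rot: [1.0, -0.0, 0.001, -0.0]
contact_force: [0.8, -0.2, -2.3]
finger_gap: 36.9
grip_force: 30.0
```

```bash
cat > low.py <<'E'
from h import *
import sys
D,h=float(sys.argv[1]),float(sys.argv[2])  # cup outside dia, weight top above TCP
e=telemetry.state()["ee_pos"]; im,m=grab("wrist",sys.argv[3]); print(e.round(1))
g=im.max(2).astype(int)
c=int(proj(m,[(e[0],e[1],10)])[0][0])
for x in (c-12,c,c+12): # far outer rim edge: first dark pixel going down
    col=g[:,x]; d=np.where(col[100:320]<45)[0]
    r=100+d[0]; P=onplane(m,[(x,r-.5)],10)[0]
    print("rim far edge",(x,r),P.round(1),"cup x",(P[0]-np.sqrt((D/2)**2-(P[1]-e[1])**2)).round(1))
cv2.imwrite("pics/low_"+sys.argv[3],cv2.resize(im[140:330,180:450],None,fx=2.9,fy=2.9))
E
python3 low.py 57 12 w8.png
```

```text
[460.9 127.   40.9]
rim far edge (304, np.int64(230)) [487.1 134.   10. ] cup x 459.5
rim far edge (316, np.int64(228)) [488.3 127.4  10. ] cup x 459.8
rim far edge (328, np.int64(230)) [487.1 120.8  10. ] cup x 459.3
```

View pics/low_w8.png

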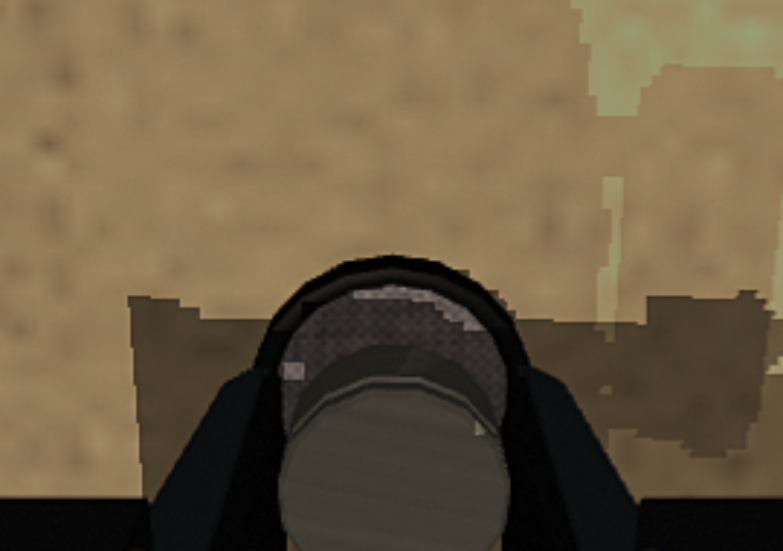

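Columns and the rim edge agree to within about 1 mm, so I'm lowering the weight and releasing it.

>>> arm_command(
  moves=[
    [-0.05,0,1,0,0.65],
    [-0.05,0,1.8,0,0.65],
    [-0.05,0,2.3,0,0.65],
    [-0.05,0,2.55,0,0.65],
    [-0.05,0,2.55,0,0.65],
    [-0.05,0,2.55,0,0.65],
  ],
)

```text
time: 16.73
ee_pos: [459.5, 126.8, 14.4]
eef_rot: [1.0, -0.0, -0.0, 0.0]
contact_force: [-2.0, -1.1, 2.1]
finger_gap: 37.4
grip_force: 30.0
```

>>> arm_command(
  moves=[
    [0,0,0,0,0.57],
    [0,0,0,0,0.53],
    [0,0,0,0,0.5],
    [0,0,0,0,0.47],
    [0,0,-1,0,0.45],
    [0,0,-4,0,0.3],
    [0,0,-10,0,0.2],
    [0,0,-16,0,0.2],
    [0,0,-21,0,0.2],
    [0,0,-23.5,0,0.2],
  ],
)

```text
time: 17.98
ee_pos: [460.4, 127.0, 253.1]
eef_rot: [1.0, -0.0, 0.002, -0.0]
contact_force: [-0.3, 0.5, -1.1]
finger_gap: 72.9
grip_force: 0.0
```

```bash
cat > placed.py <<'E'
from h import *
import sys
# bright top disc vs dark cup ring: weight top at z, cup centre cx cy
x,y,H,D=map(float,sys.argv[1:5])
im,m=grab("wrist",sys.argv[5]); g=im.max(2); print(telemetry.state()["ee_pos"].round(1))
def box(p): 
    lo,hi=p.min(0).round(1),p.max(0).round(1); return lo,hi
dark=(g<45).astype(np.uint8); cs,_=cv2.findContours(dark,cv2.RETR_EXTERNAL,cv2.CHAIN_APPROX_NONE)
q=proj(m,[(x,y,10)])[0]
for k in cs:
    if cv2.pointPolygonTest(k,(float(q[0]),float(q[1])),False)>0 and len(k)<600:
        c,r=circ(onplane(m,k.reshape(-1,2),10)); print("cup",c.round(1),(2*r).round(1))
q=proj(m,[(x,y,4+H)])[0].astype(int)
e=cv2.Canny(cv2.cvtColor(im,cv2.COLOR_BGR2GRAY),40,110)
a=np.linspace(0,2*np.pi,120,endpoint=False)
rr=np.linalg.norm(proj(m,[(x,y+D/2,4+H)])[0]-proj(m,[(x,y,4+H)])[0])
ys,xs=np.where(e>0); P=onplane(m,np.c_[xs,ys],4+H)[:,:2]; d=np.hypot(*(P-[x,y]).T)
S=P[(d>D/2-4)&(d<D/2+2)]; c,r=circ(S); print("weight top",c.round(1),(2*r).round(1),len(S))
E
python3 placed.py 459.7 127.7 22 38 w9.png
```

```text
[461.3 127.2 255.1]
cup [458.  128.2] 55.8
weight top [459.4 127.6] 37.6 180
```

>>> arm_command(
  moves=[
    [1,-4.7,0,0,0.2],
    [2,-10,0,0,0.2],
    [3,-15.5,0,0,0.2],
    [4,-21,0,0,0.2],
    [4.6,-24.5,1,0,0.2],
    [4.6,-25.9,3,0,0.22],
    [4.6,-25.9,5,0,0.22],
    [4.6,-25.9,5,0,0.22],
    [4.6,-25.9,5,0,0.22],
  ],
)

```text
time: 19.15
ee_pos: [506.0, 385.0, 199.8]
eef_rot: [1.0, -0.001, 0.0, -0.0]
contact_force: [-0.1, 0.6, -0.2]
finger_gap: 71.1
grip_force: 0.0
```

```bash
cat > top.py <<'E'
from h import *
import sys
x,y,z,D=map(float,sys.argv[1:5]); im,m=grab("wrist",sys.argv[5]); print(telemetry.state()["ee_pos"].round(1))
e=cv2.Canny(cv2.cvtColor(im,cv2.COLOR_BGR2GRAY),30,80)
ys,xs=np.where(e>0); P=onplane(m,np.c_[xs,ys],z)[:,:2]
# vote: centre on a 0.5 mm grid with the most edge points at the known radius
best=max(((np.abs(np.hypot(P[:,0]-a,P[:,1]-b)-D/2+.6)<.9).sum(),a,b) for a in np.arange(x-8,x+8,.5) for b in np.arange(y-8,y+8,.5))
d=np.abs(np.hypot(P[:,0]-best[1],P[:,1]-best[2])-D/2+.6); c,r=circ(P[d<1.3]); print("vote",best,"fit",c.round(1),(2*r).round(1))
E
python3 top.py 506 386 118 50 w10.png; cp h.py /tmp
```

```text
[506.1 385.2 200.1]
vote (np.int64(244), np.float64(502.5), np.float64(386.5)) fit [502.6 386.6] 48.8
```

>>> arm_command(
  moves=[
    [-0.25,-0.1,4,0,0.22],
    [-0.25,-0.1,7.5,0,0.22],
    [-0.25,-0.1,9.5,0,0.22],
    [-0.25,-0.1,9.5,0,0.3],
    [-0.25,-0.1,9.5,0,0.38],
    [-0.25,-0.1,9.5,0,0.42],
    [-0.25,-0.1,9.5,0,0.45],
    [-0.25,-0.1,9.5,0,0.48],
    [-0.25,-0.1,9.5,0,0.52],
    [-0.25,-0.1,9.5,0,0.55],
  ],
  force=40,
)

```text
time: 20.45
ee_pos: [503.6, 386.8, 105.2]
eef_rot: [1.0, -0.0, 0.0, -0.0]
contact_force: [-0.3, -4.8, 8.1]
finger_gap: 49.2
grip_force: 40.0
```

>>> arm_command(
  moves=[
    [0,0,0,0,0.55],
    [0,0,0,0,0.55],
  ],
)

```text
time: 20.7
ee_pos: [503.6, 386.8, 105.2]
eef_rot: [1.0, -0.0, 0.0, -0.0]
contact_force: [-1.0, -4.9, 7.6]
finger_gap: 48.9
grip_force: 40.0
```

>>> arm_command(
  moves=[
    [0,0,-0.7,0,0.55],
    [0,0,-2.5,0,0.55],
    [0,0,-6,0,0.55],
    [0,0,-10,0,0.55],
    [0.5,4.5,-12.5,0,0.55],
    [1,10,-12.5,0,0.55],
    [1.6,16,-12.5,0,0.55],
    [2.2,22,-12.5,0,0.55],
    [2.8,28,-12.5,0,0.55],
    [3.5,34,-12.5,0,0.55],
  ],
)

```text
time: 21.95
ee_pos: [538.2, 45.0, 230.8]
eef_rot: [1.0, 0.0, 0.001, -0.0]
contact_force: [1.6, 0.4, -3.5]
finger_gap: 48.7
grip_force: 40.0
```

>>> arm_command(
  moves=[
    [0.4,4.5,0,0,0.55],
    [0.6,6.5,0,0,0.55],
    [0.6,6.5,0,0,0.55],
    [0.6,6.5,0,0,0.55],
    [0.6,6.5,0,0,0.55],
  ],
)

```text
time: 22.58
ee_pos: [544.1, -17.1, 229.5]
eef_rot: [1.0, 0.001, -0.0, -0.0]
contact_force: [-0.2, 0.1, -2.5]
finger_gap: 49.0
grip_force: 40.0
```

Run:
```python
from cups import *
print(telemetry.state()["ee_pos"])
im,m=grab("wrist","w11.png")
cups(im,m,[(544,-18.5,10),(626,-162,10)])
```

```text
[544.09892817 -17.11759563 229.51371097]
(319, 200) xy [547.9 -20.2] dia 54.6
(465, 120) xy [ 627.4 -162.5] dia 70.3
(465, 120) xy [ 627.4 -163. ] dia 80.2
```

>>> arm_command(
  moves=[
    [0.2,0.2,5,0,0.55],
    [0.2,0.2,10,0,0.55],
    [0.2,0.2,14,0,0.55],
    [0.2,0.2,17,0,0.55],
    [0.2,0.2,18.4,0,0.55],
    [0.2,0.2,18.8,0,0.55],
    [0.2,0.2,18.8,0,0.55],
    [0.2,0.2,18.8,0,0.55],
  ],
)

```text
time: 23.62
ee_pos: [546.9, -20.2, 42.5]
eef_rot: [1.0, -0.0, 0.001, 0.0]
contact_force: [0.5, 0.6, -3.2]
finger_gap: 49.2
grip_force: 40.0
```

```bash
python3 low.py 69 13.5 w12.png
```

```text
[546.9 -20.2  42.5]
rim far edge (304, np.int64(218)) [579.5 -13.2  10. ] cup x 545.7
rim far edge (316, np.int64(216)) [580.7 -19.8  10. ] cup x 546.2
rim far edge (328, np.int64(218)) [579.5 -26.4  10. ] cup x 545.6
```

View pics/low_w12.png

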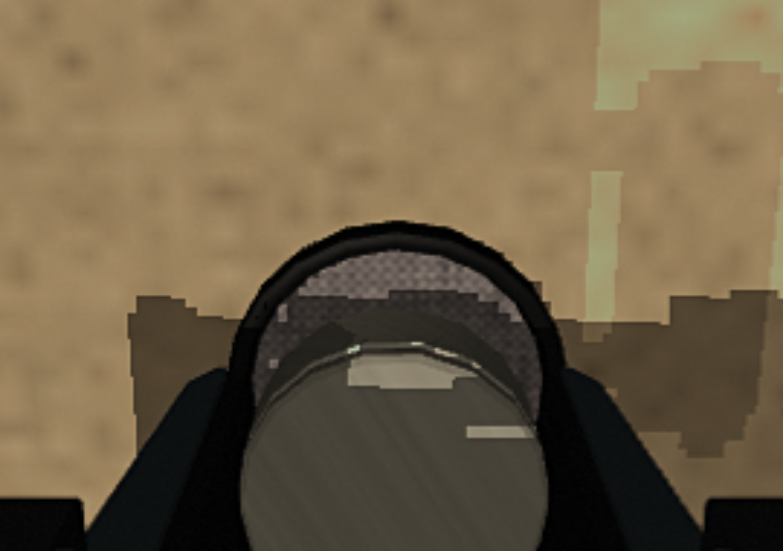

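Run:
```python
from h import *
m=imaging.camera_model("wrist");e=telemetry.state()["ee_pos"]
P=onplane(m,[(316,258.2),(263,309),(369,309)],e[2]+13);print(P.round(1),P[0,0]-25,e.round(1))
```

```text
[[572.4 -19.8  55.4]
 [547.5   4.6  55.4]
 [547.5 -44.2  55.4]] 547.4079059254492 [546.8 -20.2  42.4]
```

>>> arm_command(
  moves=[
    [-0.1,0.05,1,0,0.55],
    [-0.1,0.05,1.8,0,0.55],
    [-0.1,0.05,2.3,0,0.55],
    [-0.1,0.05,2.6,0,0.55],
    [-0.1,0.05,2.6,0,0.55],
    [-0.1,0.05,2.6,0,0.55],
  ],
)

```text
time: 24.42
ee_pos: [545.3, -20.7, 15.4]
eef_rot: [1.0, -0.0, 0.0, 0.0]
contact_force: [0.0, -0.1, -4.0]
finger_gap: 48.8
grip_force: 40.0
```

>>> arm_command(
  moves=[
    [0,0,0.1,0,0.55],
    [0,0,0.1,0,0.55],
    [0,0,0.1,0,0.55],
  ],
)

```text
time: 24.8
ee_pos: [545.3, -20.7, 15.2]
eef_rot: [1.0, -0.0, -0.0, 0.0]
contact_force: [-5.0, 0.4, 15.0]
finger_gap: 48.6
grip_force: 40.0
```

>>> arm_command(
  moves=[
    [0,0,0,0,0.45],
    [0,0,0,0,0.41],
    [0,0,0,0,0.37],
    [0,0,0,0,0.34],
    [0,0,-1,0,0.32],
    [0,0,-4,0,0.2],
    [0,0,-10,0,0.1],
    [0,0,-16,0,0.05],
    [0,0,-21,0,0.05],
    [0,0,-23.5,0,0.05],
  ],
)

```text
time: 26.05
ee_pos: [546.0, -20.7, 253.3]
eef_rot: [1.0, -0.0, 0.002, 0.0]
contact_force: [-0.4, 0.2, -0.3]
finger_gap: 87.0
grip_force: 0.0
```

```bash
python3 placed.py 545.8 -20.2 24 50 w13.png
```

```text
[546.9 -20.8 255.4]
cup [544.6 -20. ] 67.5
weight top [545.4 -20. ] 49.7 250
```

>>> arm_command(
  moves=[
    [-0.6,-4.7,0,0,0.05],
    [-1.1,-10,0,0,0.05],
    [-1.7,-16,0,0,0.05],
    [-2.4,-22,0,0,0.05],
    [-3,-28,0,0,0.05],
    [-3.6,-34,0,0,0.05],
    [-4.2,-39,1,0,0.05],
    [-4.2,-40.7,3,0,0.05],
    [-4.2,-40.7,5,0,0.05],
    [-4.2,-40.7,5,0,0.05],
  ],
)

```text
time: 27.35
ee_pos: [502.3, 385.0, 197.6]
eef_rot: [1.0, -0.0, -0.001, 0.001]
contact_force: [0.7, 0.2, -0.2]
finger_gap: 86.3
grip_force: 0.0
```

>>> arm_command(
  moves=[
    [0,0,0,0,0.05],
    [0,0,0,0,0.05],
  ],
)

```text
time: 27.6
ee_pos: [503.8, 386.0, 200.4]
eef_rot: [1.0, -0.0, 0.001, -0.0]
contact_force: [-0.6, -0.6, 0.5]
finger_gap: 87.0
grip_force: 0.0
```

```bash
python3 top.py 503 385.5 94 62 w14.png
```

```text
[503.8 386.1 200.3]
vote (np.int64(281), np.float64(502.0), np.float64(384.5)) fit [502.1 384.5] 60.9
```

>>> arm_command(
  moves=[
    [-0.15,0.12,4,0,0.05],
    [-0.15,0.12,8,0,0.05],
    [-0.15,0.12,11,0,0.1],
    [-0.15,0.12,12.1,0,0.15],
    [-0.15,0.12,12.1,0,0.2],
    [-0.15,0.12,12.1,0,0.25],
    [-0.15,0.12,12.1,0,0.29],
    [-0.15,0.12,12.1,0,0.32],
    [-0.15,0.12,12.1,0,0.36],
    [-0.15,0.12,12.1,0,0.42],
  ],
  force=50,
)

```text
time: 28.9
ee_pos: [502.0, 384.9, 79.2]
eef_rot: [1.0, -0.0, 0.0, 0.0]
contact_force: [-0.2, -6.7, 5.4]
finger_gap: 60.7
grip_force: 50.0
```

>>> arm_command(
  moves=[
    [0,0,0,0,0.42],
    [0,0,0,0,0.42],
    [0,0,0,0,0.42],
  ],
)

```text
time: 29.28
ee_pos: [502.1, 384.9, 79.2]
eef_rot: [1.0, -0.0, 0.0, 0.0]
contact_force: [1.0, -6.1, 6.2]
finger_gap: 61.2
grip_force: 50.0
```

>>> arm_command(
  moves=[
    [0,0,-0.7,0,0.42],
    [0,0,-2.5,0,0.42],
    [0,0,-6,0,0.42],
    [0,0,-11,0,0.42],
    [1,4.5,-15,0,0.42],
    [2,10,-15,0,0.42],
    [3.5,15.5,-15,0,0.42],
    [4.8,21,-15,0,0.42],
    [6,26.5,-15,0,0.42],
    [7.4,32,-15,0,0.42],
  ],
)

```text
time: 30.52
ee_pos: [575.8, 63.4, 229.7]
eef_rot: [1.0, -0.0, 0.001, -0.0]
contact_force: [1.4, 0.6, -6.7]
finger_gap: 60.9
grip_force: 50.0
```

>>> arm_command(
  moves=[
    [1.3,5.5,0,0,0.42],
    [2.6,11,0,0,0.42],
    [3.9,16.5,0,0,0.42],
    [5,21.5,0,0,0.42],
    [5.2,22.7,0,0,0.42],
    [5.2,22.7,0,0,0.42],
    [5.2,22.7,0,0,0.42],
    [5.2,22.7,0,0,0.42],
  ],
)

```text
time: 31.52
ee_pos: [627.5, -160.7, 228.6]
eef_rot: [1.0, 0.001, -0.0, -0.0]
contact_force: [-0.2, -0.6, -5.4]
finger_gap: 60.9
grip_force: 50.0
```

Run:
```python
from cups import *
print(telemetry.state()["ee_pos"])
im,m=grab("wrist","w15.png")
cups(im,m,[(628,-162,10)])
```

```text
[ 627.51534267 -160.71445549  228.62296803]
(319, 197) xy [ 633.6 -163.2] dia 63.1
```

>>> arm_command(
  moves=[
    [0.1,0.1,5,0,0.42],
    [0.1,0.1,10,0,0.42],
    [0.1,0.1,14,0,0.42],
    [0.1,0.1,17,0,0.42],
    [0.1,0.1,18.3,0,0.42],
    [0.1,0.1,18.7,0,0.42],
    [0.1,0.1,18.7,0,0.42],
    [0.1,0.1,18.7,0,0.42],
  ],
)

```text
time: 32.58
ee_pos: [629.3, -163.1, 42.6]
eef_rot: [1.0, -0.0, 0.001, 0.0]
contact_force: [0.2, -1.0, -5.4]
finger_gap: 60.6
grip_force: 50.0
```

```bash
python3 low.py 81 15 w16.png
```

```text
[ 629.3 -163.1   42.6]
rim far edge (304, np.int64(206)) [ 668.7 -156.2   10. ] cup x 628.8
rim far edge (316, np.int64(205)) [ 669.2 -162.7   10. ] cup x 628.7
rim far edge (328, np.int64(205)) [ 669.2 -169.2   10. ] cup x 629.2
```

View pics/low_w16.png

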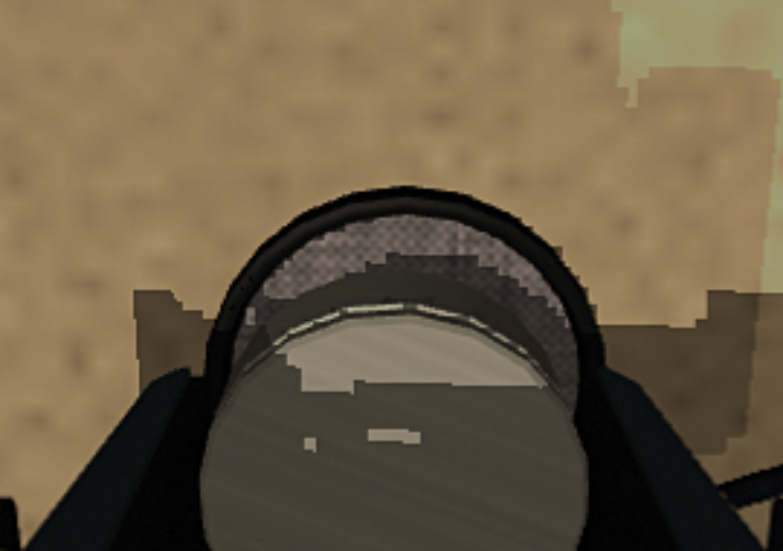

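Run:
```python
from h import *
m=imaging.camera_model("wrist");e=telemetry.state()["ee_pos"]
P=onplane(m,[(316,244.5)],e[2]+14.8);print(P.round(1),P[0,0]-31,e.round(1))
print(onplane(m,[(180+207/2.9,140+360/2.9),(180+605/2.9,140+360/2.9)],10).round(1))
```

```text
[[ 661.8 -162.6   57.3]] 630.8161337084217 [ 629.3 -163.1   42.5]
[[ 634.5 -125.8   10. ]
 [ 634.5 -204.1   10. ]]
```

>>> arm_command(
  moves=[
    [-0.13,0.2,0,0,0.42],
    [-0.13,0.2,1,0,0.42],
    [-0.13,0.2,1.8,0,0.42],
    [-0.13,0.2,2.3,0,0.42],
    [-0.13,0.2,2.6,0,0.42],
    [-0.13,0.2,2.65,0,0.42],
    [-0.13,0.2,2.65,0,0.42],
  ],
)

```text
time: 33.5
ee_pos: [627.3, -164.8, 15.2]
eef_rot: [1.0, -0.0, -0.0, -0.0]
contact_force: [-4.5, 1.3, 2.8]
finger_gap: 60.7
grip_force: 50.0
```

>>> arm_command(
  moves=[
    [0,0,0,0,0.32],
    [0,0,0,0,0.27],
    [0,0,0,0,0.22],
    [0,0,0,0,0.15],
    [0,0,0,0,0.1],
    [0,0,-1,0,0.05],
    [0,0,-5,0,0],
    [0,0,-11,0,0],
    [0,0,-17,0,0],
    [0,0,-23.5,0,0],
  ],
)

```text
time: 34.75
ee_pos: [627.0, -164.8, 250.1]
eef_rot: [1.0, -0.0, 0.0, 0.0]
contact_force: [0.4, 0.3, -1.0]
finger_gap: 91.4
grip_force: 0.0
```

>>> arm_command(
  moves=[
    [-5,-6,0,0,0],
    [-10,-12,0,0,0],
    [-14,-16.5,0,0,0],
    [-14,-16.5,0,0,0],
    [-14,-16.5,0,0,0],
  ],
)

```text
time: 35.38
ee_pos: [486.3, 1.3, 248.2]
eef_rot: [1.0, 0.001, 0.0, -0.0]
contact_force: [0.6, -0.7, 0.4]
finger_gap: 91.6
grip_force: 0.0
```

```bash
python3 placed.py 628.3 -164 26 62 w17.png;python3 - <<'E'
from cups import *
im,m=grab("wrist")
for (x,y),H,D in(((628.3,-164),26,62),((545.5,-20.2),24,50),((627,106.3),20,26),((459,127.8),22,38)):
    e=cv2.Canny(cv2.cvtColor(im,cv2.COLOR_BGR2GRAY),40,110);ys,xs=np.where(e>0);o=[]
    for z,d in((10,D+19),(4+H,D)):
        P=onplane(m,np.c_[xs,ys],z)[:,:2]
        v=max(((np.abs(np.hypot(P[:,0]-a,P[:,1]-b)-d/2+.4)<.8).sum(),a,b) for a in np.arange(x-8,x+8,.5) for b in np.arange(y-8,y+8,.5)); o.append(tuple(map(float,v)))
    print(D,"cup",o[0],"weight",o[1])
im,m=grab("scene","sc_end.png")
E
```

```text
[487.3   0.5 248.3]
weight top [ 627.6 -163.6] 61.3 330
62 cup (225.0, 627.3, -164.5) weight (204.0, 627.3, -164.0)
50 cup (211.0, 544.0, -19.7) weight (128.0, 544.5, -20.2)
26 cup (131.0, 627.0, 107.3) weight (80.0, 627.5, 106.8)
38 cup (118.0, 457.5, 128.3) weight (96.0, 458.0, 127.8)
```

All four weights are centred in their cups to about 1 mm, and the arm is clear of everything. Handing in.

```bash
python3 -c "
from cell import env
print(env.close_job())"
```

```text
the job is handed in; nothing more can be done
None
```

All four weights are in their matching cups, each within about 1 mm of centre in the last wrist-camera measurement. The arm never went near the timer or beaker, and the job was handed in at about 36 s; it returned no verdict.

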